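Set the wash stand's leg to length and close its cam lever

TASK

Pull the wash stand's sliding leg out by its black T-bar until the white line on the bar is level with the red pointer and hold it there against its return spring. With the blue cam lever still open until then, swing the lever fully closed, flat along the leg, while the leg stays held at the pointer. Finish still holding the leg there with the lever closed, do not let go, and leave everything else on the ledge where it is.

Things in the scene. Friction and masses are not known exactly. Their poses are not given: they have to be found in the camera images.
- stand: Telescopic leg unit on a brown plank, fixed to the ledge. Origin: on the ledge, straight below the middle of the collar's mouth; +x is the way the leg pulls out, +y the side of the lever, z up. Plank x -190 to 170 mm, y -115 to 95, top 12 mm above the ledge. In front of the collar are only the leg, the lever beside it and the red marker on a flat strip (y -102 to -82, 16 mm high).
- collar (a point): Middle of the top of the black collar's mouth, 70 mm above the ledge, at stand x 0, y 0. Collar: stand x -34 to 0, y -22 to 22 mm, 70 mm high; the green tube behind it is 66 mm high.
- rod (a point): Point on top of the sliding leg's aluminium bar, 40 mm inward of the T-bar's middle, 60 mm above the ledge; it moves with the leg. The bar is 16 mm wide (stand y -8 to 8), 36 to 60 mm above the ledge. A return spring draws the leg in with 3 N at the start and 5 N when 60 mm out; the closed lever does not hold it by itself: let go, it springs back.
- leg: Sliding leg; origin at the centre of the black T-bar across its end, 62 mm above the ledge, axes as the stand's. T-bar 16 mm along x, 132 to 144 mm along y, 54 to 74 mm above the ledge, white line along the middle of its top. Slides along stand x only: fully in at the start (origin at x 74 mm), up to 80 mm out. Open fingers either side of the bar can pull it by the T-bar's inner face.
- lever (a joint): Cam lever angle, rad: 0 = fully closed, flat along the leg; 0.2 to 0.3 at the start (open); swings level about an upright pin at stand x -8, y 13 mm; stiff enough to stay where left (about 0.5 N at the tip moves it). It closes when pressed towards the leg, e.g. by closing a gripper across leg and lever together.
- lever_tip (a point): Free end of the blue lever, 118 mm from its pin, 43 mm above the ledge. The lever is a straight bar 8 mm thick, from 36 to 50 mm above the ledge (its end passes under the T-bar); closed, it fills stand y 9 to 17 mm beside the leg, so leg and closed lever together are 25 mm across (y -8 to 17).
- marker_tip (a point): Tip of the red pointer beside the T-bar's end, 58 mm above the ledge, at stand y -74 mm; fixed, somewhere from 112 to 130 mm along stand x. Axes as the stand's. The leg is at length when its origin has the same stand x as this tip. The red block behind the tip is 14 x 22 mm, its top 60 mm above the ledge.
- nail_brush: Loose red-backed nail brush 90 x 36 x 28 mm on the plank beside the green tube; origin under its centre. Leave alone.
- bowl: Loose stainless bowl, 200 mm across, 70 mm high, left of the stand. Leave alone.
- soap: Loose yellow soap bar 80 x 50 x 26 mm. Leave alone.
- detergent: White bottle, 70 mm across, 190 mm high, on the right. Leave alone.
- bleach: Green bottle, 70 mm across, 160 mm high, on the right. Leave alone.
- mug: White mug, 80 mm across, 85 mm high, on the right. Leave alone.

How it is judged:
By the outcome, as a careful person would: the job done as asked, in the order asked, and still so for the second after the job is handed in, while the arm keeps its last pose, push and grip.
It also fails if it takes over 35 s, if anything falls off the work surface, if the arm or the gripper's body presses on something with over 40 N, if the wrist force passes 120 N, or if a joint passes its speed limit or range.

ROBOT

A 6-joint arm with a two-finger parallel gripper is mounted at the origin on the work surface. World frame = base frame: x ahead of the robot, y to its left, z up, the work surface at z = 0. Lengths are in m, angles in rad, forces in N, time in s.
With the tool pointing down it reaches from about 0.35 to 0.775 m from the base axis. Payload 7.3 kg.
Tool frame: the origin (TCP) lies midway between the tips of the shut fingers; the grasp point (between the pads) lies 19 mm behind it; z points along the fingers, y is the direction in which the jaws open and shut (so a half turn about z gives the same grasp; the last joint's range is limited). The gripper opens to 92 mm and grips with 3 to 60 N. Pads are 19 mm wide; open, the fingers measure 130 mm over their backs; the gripper's body (75 mm by 190 mm) begins 47 mm behind the grasp point.
Start: joints at [-1.475, 0.342, 1.524, -0, 1.275, -0.146], TCP at [0.126, -0.51, 0.227] pointing down, gripper open.
Joint ranges: [-2.53, 2.53], [-0.77, 2.02], [0.04, 2.7], [-1, 4.14], [0.28, 2.66], [-3.11, 3.11]. Speed limits (rad/s): [2.57, 2.57, 3.14, 3.14, 3.14, 3.14].

INTERFACE

Orientations are given as [roll, pitch, yaw] about the fixed x, y, z axes, in that order (R = Rz(yaw) Ry(pitch) Rx(roll)).
In Python, from cell import status, eyes, job gives the robot as it stands.
- The arm moves only by the tool jog_arm, never from a script. Its argument "series" is a list of rows, each a list of 3 entries, a list of its own where there are three numbers: the gripper command: -1 is shut, 1 is fully open, values between are in proportion, then the shift along the tool's x, y, z in m, then the turn, a rotation vector about the tool's x, y, z in rad. In form: [[grip, [x, y, z], [ax, ay, az]], ...]. A call has 1 to 12 rows; each row is the pose to reach, as a shift and turn from the pose commanded when the call began, along the tool's axes at that moment; what a row does not reach only later rows make up. A row lasts 1/12 s, in which the tool goes at most 41.7 mm and 7.16 degrees, less where a joint would pass 70% of its speed; a pose out of reach is approached as far as the arm can. A call with a gripper value outside its range is refused whole. The fingers move at their own pace and stop on an object; "squeeze" is the grip in N (left out, the last holds). Time passes only in rows, so rows that repeat a pose let the fingers close. It gives the time, the measured TCP pose, the force and the opening at its end, in the units of the state.
- status.observe(): the state, without advancing time (a new reading comes with each control period).
- eyes.read_camera(name): name is "side" or "top"; returns a dict with "img" (420x560x3 uint8, red, green, blue), "range_z" (420x560 float32, m along the optical axis (not along the pixel's ray), 0 where there is no reading), "camera_matrix" (3x3 intrinsics, pixels), "T" (4x4, takes a point from camera to world coordinates). Camera axes: x right, y down, z forward; pixel columns grow to the right and rows downward; lengths in m; the calibration is good to about 2 mm. A picture is of the moment at which its call begins.
- job.hand_in(): hands the job in, once; it reports no verdict.
The state is a dict: "time": time; "qpos": joint angles; "qvel": joint speeds; "joint_efforts": joint torques, N m; "tool_pos": TCP position; "tool_rot": TCP orientation; "contact_force": force on the tool from outside, world axes, zero at the start; "torque": the same for the moment, N m; "opening": finger opening in m.
Only numpy, scipy, OpenCV 4.12 (cv2) and the standard library are available. Lean on these libraries where they do the work, as an engineer would, in place of code of your own. Each camera call takes 0.05 s, during which the arm holds its last target.

## Working session

There is one attempt and no reset: what is moved stays moved. The work goes in short steps, Python scripts to look and compute and a tool call to move; the robot and the scene stay as the last step left them, time stands still between calls to the robot, and variables do not carry over. Pictures are saved under pics/ and viewed, and the job is handed in when it is done.

Besides the shell and the picture viewer there is one more tool, called after ">>>" as a command line: name --argument value ..., lists and objects as JSON in quotes. jog_arm: Moves the arm, as the interface text tells. Its arguments: {"type":"object","properties":{"series":{"type":"array","items":{"type":"array"}},"squeeze":{"type":"number"}},"required":["series"]}

```bash
mkdir -p pics; python3 - <<'E'
from cell import status, eyes
import cv2
print(status.observe())
for n in ("top","side"):
    c=eyes.read_camera(n); cv2.imwrite(f"pics/{n}0.png",c["img"][:,:,::-1]); print(n,c["camera_matrix"],c["T"])
E
```

```text
{'time': 0.0, 'qpos': array([-1.47498840e+00,  3.42702977e-01,  1.52504958e+00,  5.30778711e-06,
        1.27541075e+00, -1.45978199e-01]), 'qvel': array([-3.97440527e-04, -1.74901580e-03, -4.39548705e-05, -1.11713725e-04,
        2.77793395e-04, -1.39404836e-03]), 'joint_efforts': array([ 2.65236355e-03, -4.31233764e+01, -2.44222873e+01,  7.19693466e-02,
        5.60268725e-02, -1.19150254e-04]), 'tool_pos': array([ 0.12569759, -0.5092912 ,  0.22604386]), 'tool_rot': array([-3.14003944e+00, -2.33489315e-04,  2.41784390e-01]), 'contact_force': array([ 0.32300328, -0.2366002 , -0.18520063]), 'torque': array([ 0.02284015,  0.0005717 , -0.00880249]), 'opening': 0.09149870179848521}
top [[385.95405032   0.         281.88403682]
 [  0.         385.95405032 211.8838674 ]
 [  0.           0.           1.        ]] [[-0.00322282 -0.9985245   0.05420737  0.41262569]
 [-0.99980682  0.00426852  0.01918604 -0.05404551]
 [-0.01938911 -0.05413506 -0.99834536  1.29840518]
 [ 0.          0.          0.          1.        ]]
side [[455.79481305   0.         276.94648914]
 [  0.         455.79481305 204.23082632]
 [  0.           0.           1.        ]] [[-0.98684794 -0.10646885  0.12163685  0.32577945]
 [-0.16107595  0.71108623 -0.68440551  0.87212522]
 [-0.01362642 -0.69499694 -0.71888356  1.05541191]
 [ 0.          0.          0.          1.        ]]
```

View pics/top0.png

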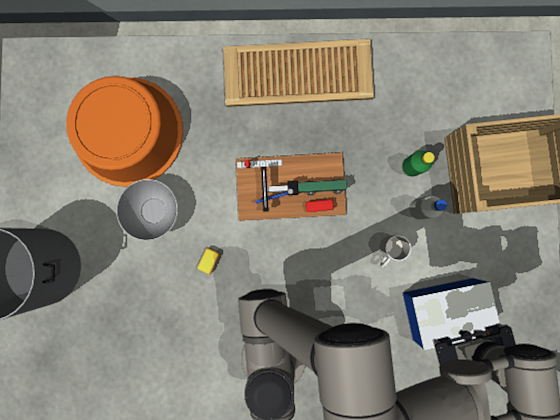

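View pics/side0.png

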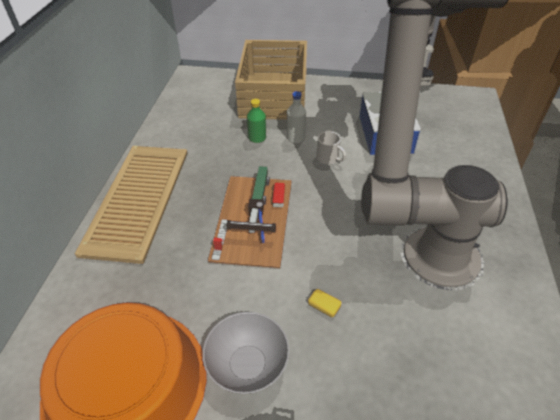

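```bash
python3 - <<'E'
import cv2
a=cv2.imread("pics/top0.png")[145:228,228:355]; b=cv2.imread("pics/side0.png")[155:275,200:300]
cv2.imwrite("pics/tc.png",cv2.resize(a,None,fx=6,fy=6,interpolation=cv2.INTER_CUBIC))
cv2.imwrite("pics/sc.png",cv2.resize(b,None,fx=5,fy=5,interpolation=cv2.INTER_CUBIC))
E
```

```text
(no output)
```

View pics/tc.png

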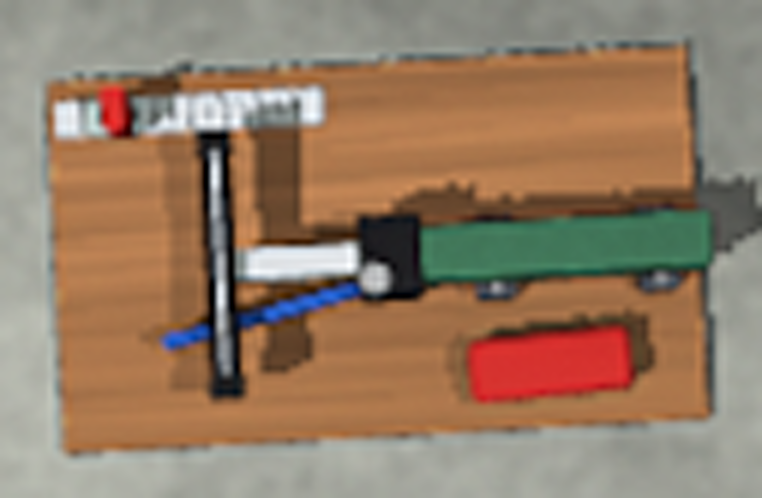

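View pics/sc.png

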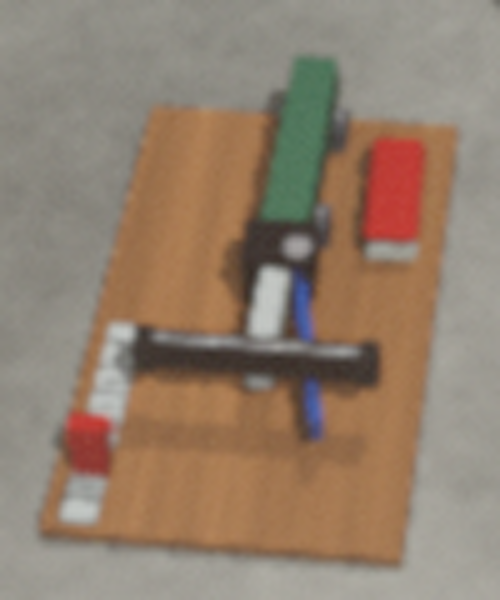

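```bash
cat > h.py <<'E'
import numpy as np, cv2
from cell import eyes,status
def ray(c,uv,z):
    uv=np.atleast_2d(np.asarray(uv,float)); K=c["camera_matrix"];T=c["T"]
    d=np.c_[uv,np.ones(len(uv))]@np.linalg.inv(K).T@T[:3,:3].T
    o=T[:3,3]; return o+d*((z-o[2])/d[:,2])[:,None]
def proj(c,p):
    p=np.atleast_2d(p);T=c["T"];q=(p-T[:3,3])@T[:3,:3];q=q@c["camera_matrix"].T
    return q[:,:2]/q[:,2:]
def mask(c,lo,hi,roi):
    h=cv2.cvtColor(np.ascontiguousarray(c["img"]),cv2.COLOR_RGB2HSV)
    m=cv2.inRange(h,np.array(lo),np.array(hi)); z=np.zeros_like(m); a,b,d,e=roi; z[b:e,a:d]=m[b:e,a:d]; return z
ROI={"top":(232,148,352,224),"side":(205,160,298,270)}
E
python3 - <<'E'
from h import *
for n in ("top","side"):
    c=eyes.read_camera(n)
    br=mask(c,(5,70,60),(18,220,255),ROI[n])
    pts=np.argwhere(cv2.morphologyEx(br,cv2.MORPH_OPEN,np.ones((3,3)))>0)[:,::-1]
    w=ray(c,pts,.012)[:,:2]
    r=cv2.minAreaRect((w*1000).astype(np.float32)); print(n,"plank",r)
    g=mask(c,(60,80,30),(90,255,255),ROI[n]); 
    for nm,lo,hi,z in (("green",(60,80,30),(90,255,255),.066),("blue",(105,120,60),(130,255,255),.050),("red",(0,190,120),(4,255,255),.06)):
        m=mask(c,lo,hi,ROI[n]); k,l,s,ce=cv2.connectedComponentsWithStats(m)
        for i in range(1,k):
            if s[i,4]<12: continue
            p=np.argwhere(l==i)[:,::-1]; ww=ray(c,p,z)[:,:2]*1000
            vx=cv2.fitLine(ww.astype(np.float32),cv2.DIST_L2,0,.01,.01).ravel()
            print(n,nm,s[i],"cent",ww.mean(0).round(1),"dir",vx[:2].round(3),cv2.minAreaRect(ww.astype(np.float32)))
E
```

```text
top plank ((569.2650146484375, -57.6373291015625), (210.069580078125, 360.739013671875), 2.7863857746124268)
top green [298 180  49  12 470] cent [ 562.8 -159.6] dir [ 0.057 -0.998] ((563.2153930664062, -158.97654724121094), (32.135929107666016, 154.89804077148438), 2.724778175354004)
top blue [268 192  20   7  52] cent [534.6 -16.9] dir [ 0.274 -0.962] ((534.4984741210938, -16.25110626220703), (8.436042785644531, 64.71652221679688), 16.47234535217285)
top blue [255 199   8   4  18] cent [517.2  44.2] dir [ 0.257 -0.966] ((517.1001586914062, 45.24895477294922), (7.120422840118408, 23.645977020263672), 13.798979759216309)
top red [245 160   4   7  26] cent [639.8  83.7] dir [0.994 0.11 ] ((639.07861328125, 83.9819107055664), (19.696975708007812, 9.749297142028809), 0.08819004893302917)
top red [306 199  27  13 274] cent [ 501.2 -150. ] dir [ 0.118 -0.993] ((500.88641357421875, -150.1042022705078), (33.6871452331543, 85.35552215576172), 5.756162166595459)
side plank ((568.1904296875, -54.67378234863281), (210.0825958251953, 365.3071594238281), 3.080615282058716)
side green [255 168  11  24 112] cent [ 562.9 -173.1] dir [ 0.049 -0.999] ((563.2903442382812, -171.5654754638672), (23.389150619506836, 109.69561767578125), 3.517930507659912)
side green [255 193   7   5  18] cent [ 558.3 -101.6] dir [ 0.75  -0.661] ((557.62744140625, -100.23737335205078), (18.76121711730957, 17.491130828857422), 8.47743034362793)
side blue [259 211   3  11  23] cent [539.3 -31.9] dir [ 0.206 -0.979] ((538.2300415039062, -29.361486434936523), (6.041964530944824, 40.923858642578125), 10.838639259338379)
```

>>> jog_arm --series '[[1,[0.015,-0.011,0],[0,0,-0.05]],[1,[0.042,-0.031,0],[0,0,-0.14]],[1,[0.074,-0.0545,0],[0,0,-0.24]],[1,[0.106,-0.078,0],[0,0,-0.34]],[1,[0.138,-0.1015,0],[0,0,-0.44]],[1,[0.17,-0.125,0],[0,0,-0.54]],[1,[0.202,-0.149,0],[0,0,-0.64]],[1,[0.234,-0.172,0],[0,0,-0.74]],[1,[0.266,-0.196,0],[0,0,-0.84]],[1,[0.298,-0.2195,0],[0,0,-0.94]],[1,[0.33,-0.243,0],[0,0,-1.04]],[1,[0.354,-0.261,0],[0,0,-1.12]]]' --squeeze 20

```text
time: 1.2
tool_pos: [0.4082, -0.1691, 0.2268]
tool_rot: [3.141, -0.0, 1.368]
contact_force: [0.5, -0.5, 0.1]
opening: 0.0918
```

>>> jog_arm --series '[[1,[0.03,0.016,0],[0,0,-0.08]],[1,[0.06,0.032,0],[0,0,-0.16]],[1,[0.09,0.048,0],[0,0,-0.22]],[1,[0.12,0.064,0],[0,0,-0.26]],[1,[0.15,0.08,0],[0,0,-0.26]],[1,[0.178,0.094,0],[0,0,-0.26]],[1,[0.19,0.1,0.02],[0,0,-0.26]],[1,[0.195,0.102,0.05],[0,0,-0.26]],[1,[0.195,0.102,0.08],[0,0,-0.26]],[1,[0.195,0.102,0.09],[0,0,-0.26]],[1,[0.195,0.102,0.09],[0,0,-0.26]],[1,[0.195,0.102,0.09],[0,0,-0.26]]]'

```text
time: 2.2
tool_pos: [0.5474, -0.0023, 0.1372]
tool_rot: [-3.141, 0.0, 1.621]
contact_force: [0.3, -0.4, 1.0]
opening: 0.0919
```

```bash
python3 - <<'E'
from h import *
s=status.observe();print(s["tool_pos"],s["tool_rot"],s["time"])
o=[]
for n,(a,b,d,e) in (("top",(200,120,380,255)),("side",(180,110,320,300))):
    c=eyes.read_camera(n); o.append(cv2.resize(c["img"][b:e,a:d,::-1],None,fx=3,fy=3,interpolation=cv2.INTER_CUBIC))
    cv2.imwrite(f"pics/{n}1.png",o[-1])
E
```

```text
[ 0.54737195 -0.00226279  0.13721981] [-3.14144242e+00  1.19387436e-04  1.62143431e+00] 2.2
```

View pics/top1.png

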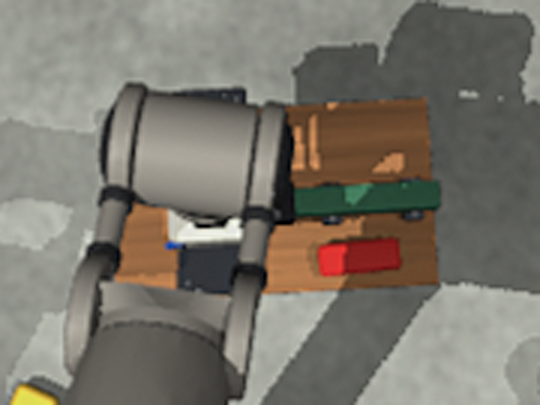

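View pics/side1.png

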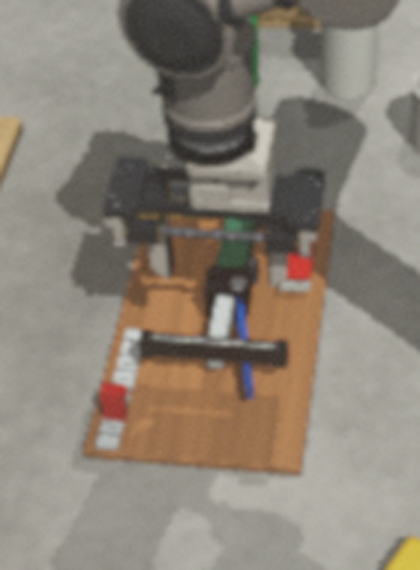

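```bash
python3 - <<'E'
import cv2,numpy as np
a=cv2.imread("pics/top0.png")[156:216,236:300]; b=cv2.imread("pics/side0.png")[210:262,205:285]
cv2.imwrite("pics/tc2.png",cv2.resize(a,None,fx=9,fy=9,interpolation=cv2.INTER_NEAREST))
cv2.imwrite("pics/sc2.png",cv2.resize(b,None,fx=9,fy=9,interpolation=cv2.INTER_NEAREST))
t=cv2.imread("pics/top0.png").astype(int); red=t[:,:,2]-t[:,:,:2].max(2)
print(red[157:170,240:256])
s=cv2.imread("pics/side0.png").astype(int); red=s[:,:,2]-s[:,:,:2].max(2)
print(red[234:254,208:228])
E
```

```text
[[ -8  -9  -8 -10 -10  -9  -9  -8  -8  -4  -3   1   0   3   4   7]
 [ 26  37  35  37  41  38  32  31  39  46  49  35  25  29  30  29]
 [ 51  55  58  54  76 109 120 126  86  45  42  36  32  33  34  32]
 [ 53  49  48  41 100 165 179 183 129  38  27  34  29  26  26  27]
 [ 23  20  18   5  86 164 175 178 134  32  -5  -5  -4  -2  -2  -3]
 [ -8  -9 -11 -23  30 150 175 175 135  43 -11 -16 -12  -9 -10 -10]
 [ -9 -10 -13 -24  -2 153 177 176 135  67  -5 -11  -9  -7  -7 -10]
 [ -7  -9 -12 -20  -9 160 178 176 139  80  -3 -10  -9  -6  -7  -8]
 [ -7 -10 -12 -20   3 140 187 183 143  78 -14 -13  -9  -7 -10 -12]
 [-11 -14 -14 -19 -17  47 139 161 107  48 -17 -16 -19 -20 -14 -12]
 [ -6   7   5  -3  -9   8  66  98  65  50  10  27  31  28  26  27]
 [ 38  42  46  47  45  41  47  50  50  51  51  57  60  62  55  51]
 [ 57  58  57  58  58  56  54  55  54  55  57  55  55  56  50  48]]
[[  1   2   4   2   2   5  17  37  41  30   8  -2  -3  -3  -3  -4  -1  21
   42  47]
 [  1   3   3   0   3   7  24  40  42  24   5  -2  -3  -3  -4  -4   1  23
   44  48]
 [  1   2   2   2   1  10  34  50  45  23   7   0  -1  -2 
[... 772 characters left out ...]
  46  44
   45  45]
 [  3   4   5  22  32  38  62  81  84  85  83  84  83  68  48  46  46  44
   45  46]
 [  2   3   9  26  35  36  60  81  86  83  84  85  84  67  48  45  43  43
   45  46]
 [  3   3  14  34  39  41  53  70  80  79  80  82  80  66  50  45  46  44
   46  46]
 [  2   3  19  37  42  38  37  44  50  53  61  62  65  60  49  45  46  45
   46  43]
 [  2   8  25  40  38  30  16  13  16  19  23  25  29  41  47  46  46  46
   44  47]
 [  3  10  33  41  40  19   5  -1   0   1   1   1   7  28  42  43  44  44
   46  45]
 [  2  14  34  42  33  12  -2  -4  -2  -3  -3  -3   7  28  42  44  45  43
   44  46]
 [  7  20  37  43  30   8  -1  -1  -1  -4  -2   2  13  35  43  44  45  45
   46  45]]
```

View pics/tc2.png

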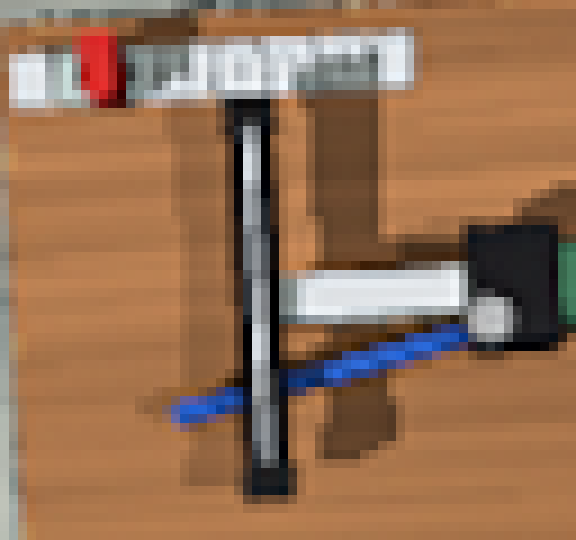

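View pics/sc2.png

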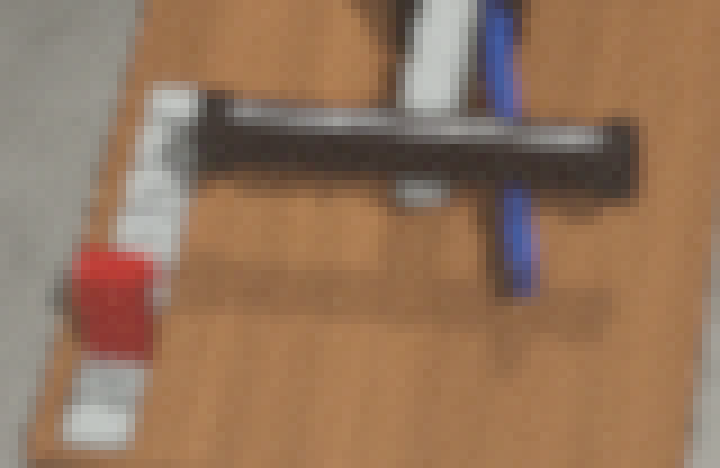

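```bash
python3 - <<'E'
from h import *
c=eyes.read_camera("top"); t=cv2.imread("pics/top0.png").astype(float).mean(2)
ex=np.array([-.052,.9986]);ey=np.array([-.9986,-.052]);O=np.array([.5578,-.047])
def st(uv,z):
    w=ray(c,uv,z)[:,:2]-O; return np.c_[w@ex,w@ey]*1000
# white line per row
for r in range(172,206,3):
    seg=t[r,258:272]; i=np.arange(258,272)
    dark=seg<75  # dark bar pixels
    k=258+np.flatnonzero(dark); lo,hi=k.min(),k.max()
    inn=np.arange(lo,hi+1); w=np.clip(t[r,inn]-45,0,None); cc=(inn*w).sum()/w.sum()
    bg=t[r,lo-3:lo-1].mean(); 
    # left edge by area: bg->~25
    f=(bg-t[r,lo-2:lo+1]).clip(0)/(bg-25); le=lo+.5-f.sum()
    print(r,"line",round(cc,2),st([[cc,r]],.074).round(1),"ledge",round(le,2),st([[le,r]],.074).round(1))
for uv in ([243.99,160],[244.37,162],[244.52,163],[244.5,164]): print("mk outer edge",st([uv],.06).round(1))
# side
c=eyes.read_camera("side"); s=cv2.imread("pics/side0.png").astype(float).mean(2)
for col in range(232,272,4):
    seg=s[216:232,col]; print(col,seg.astype(int))
E
```

```text
172 line 266.04 [[ 64.1 -52.7]] ledge 261.04 [[ 80.1 -53.6]]
175 line 265.8 [[ 65.4 -43.1]] ledge 261.0 [[ 80.7 -44. ]]
178 line 266.61 [[ 63.3 -33.3]] ledge 260.9 [[ 81.6 -34.3]]
181 line 263.46 [[ 73.9 -24.2]] ledge 261.19 [[ 81.1 -24.7]]
184 line 263.88 [[ 73.  -14.5]] ledge 261.2 [[ 81.6 -15. ]]
187 line 264.31 [[72.2 -4.8]] ledge 261.58 [[80.9 -5.3]]
190 line 264.17 [[73.1  4.7]] ledge 261.9 [[80.4  4.3]]
193 line 264.48 [[72.6 14.4]] ledge 261.99 [[80.6 13.9]]
196 line 264.51 [[73.1 24. ]] ledge 262.1 [[80.7 23.5]]
199 line 264.93 [[72.2 33.6]] ledge 262.14 [[81.1 33.1]]
202 line 264.62 [[73.7 43.2]] ledge 261.92 [[82.3 42.7]]
205 line 265.04 [[72.9 52.8]] ledge 262.46 [[81.1 52.3]]
mk outer edge [[134.2 -98.3]]
mk outer edge [[133.3 -91.6]]
mk outer edge [[133.  -88.3]]
mk outer edge [[133.2 -85.1]]
232 [123 124 124 123 117 122 136  99  62  56  54  56  65  79  90 105]
236 [122 119 123 118 110 104 114 110  75  55  53  55  63  69  83 100]
240 [123 122 124 123 119 108 127 140  94  58  55  51  57  72  84  99]
244 [125 123 125 123 120 114 127 141  94  60  54  51  54  65  86 102]
248 [ 84  78  74  72  77  77  98 117 101  66  53  54  54  64  75  88]
252 [191 192 194 194 192 182 153 131 134  91  55  54  51  69 104 133]
256 [152 142 130 120 110 101  97 125 146  99  57  52  51  58  65  79]
260 [106 106 106 104 101  99  97 111 128  99  64  58  55  55  58  64]
264 [113 112 114 115 115 112 108  99 117 128  86  56  52  53  56  69]
268 [113 115 114 112 115 114 109 106 133 153 104  59  59  53  57  68]
```

```bash
python3 - <<'E'
from h import *
c=eyes.read_camera("side")
ex=np.array([-.052,.9986]);ey=np.array([-.9986,-.052]);O=np.array([.5578,-.047])
def st(uv,z):
    w=ray(c,uv,z)[:,:2]-O; return np.c_[w@ex,w@ey]*1000
for uv in ([232,221.9],[240,222.8],[244,222.8],[256,223.8],[264,224.6],[268,224.8]): print("line",st([uv],.074).round(1))
for uv in ([222,239.3],[222,240]): print("tip",st([uv],.058).round(1))
# outer top edge of block: transition bright->dark front rows 241
for uv in ([216,241.0],[219,241.2]): print("blk outer top edge",st([uv],.06).round(1))
for uv in ([216,237.2],[219,237.5]): print("blk inner top edge",st([uv],.06).round(1))
E
```

```text
line [[ 71.4 -55. ]]
line [[ 72.6 -31.3]]
line [[ 71.5 -19.8]]
line [[71.9 15.2]]
line [[72.7 38.6]]
line [[72.4 50.1]]
tip [[125.6 -75.4]]
tip [[128.1 -74.9]]
blk outer top edge [[135.  -90.6]]
blk outer top edge [[134.9 -82. ]]
blk inner top edge [[121.3 -93.4]]
blk inner top edge [[121.5 -84.7]]
```

>>> jog_arm --series '[[1,[0,0,0.02],[0,0,0]],[1,[0,0,0.045],[0,0,0]],[1,[0,0,0.07],[0,0,0]],[1,[0,0,0.09],[0,0,0]],[1,[0,0,0.102],[0,0,0]],[1,[0,0,0.107],[0,0,0]],[1,[0,0,0.107],[0,0,0]],[1,[0,0,0.107],[0,0,0]]]'

```text
time: 3.12
tool_pos: [0.5479, -0.0022, 0.0306]
tool_rot: [3.14, 0.0, 1.622]
contact_force: [0.7, -0.7, -0.1]
opening: 0.0914
```

```bash
cat >> h.py <<'E'
def snap(name,n="side",roi=(195,150,305,285),f=4):
    a,b,d,e=roi; c=eyes.read_camera(n); cv2.imwrite(f"pics/{name}_raw.png",c["img"][:,:,::-1])
    cv2.imwrite(f"pics/{name}.png",cv2.resize(c["img"][b:e,a:d,::-1],None,fx=f,fy=f,interpolation=cv2.INTER_CUBIC)); return c
E
python3 -c "
from h import *
snap('side2')
s=status.observe();print(s['tool_pos'],s['contact_force'])"
```

```text
[ 0.54810603 -0.00215327  0.03094264] [ 0.77272923 -0.85018297 -0.27339119]
```

View pics/side2.png

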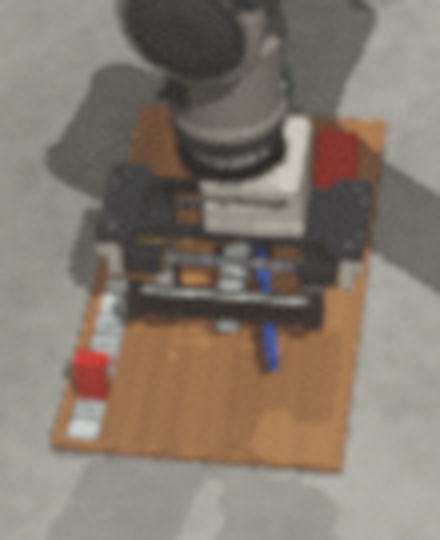

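>>> jog_arm --series '[[1,[0.004,0,0],[0,0,0]],[1,[0.008,0,0],[0,0,0]],[1,[0.012,0,0],[0,0,0]],[1,[0.016,0,0],[0,0,0]],[1,[0.02,0,0],[0,0,0]],[1,[0.024,0,0],[0,0,0]],[1,[0.028,0,0],[0,0,0]],[1,[0.032,0,0],[0,0,0]],[1,[0.035,0,0],[0,0,0]],[1,[0.035,0,0],[0,0,0]],[1,[0.035,0,0],[0,0,0]]]'

```text
time: 4.08
tool_pos: [0.5455, 0.0332, 0.0296]
tool_rot: [3.141, -0.0, 1.622]
contact_force: [1.1, -3.4, 1.6]
opening: 0.0922
```

```bash
python3 -c "
from h import *
snap('side3')
s=status.observe();print(s['tool_pos'],s['contact_force'])"
```

```text
[0.54547924 0.03305666 0.02960439] [ 2.34391005 -3.18138372  1.63486914]
```

View pics/side3.png

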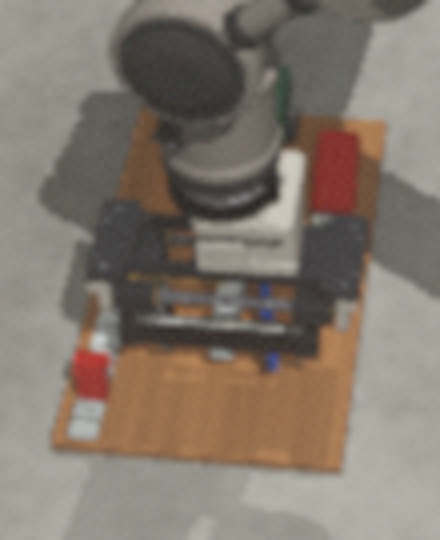

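```bash
cat >> h.py <<'E'
ex=np.array([-.052,.9986]);ey=np.array([-.9986,-.052]);O=np.array([.5578,-.047])
def st(c,uv,z):
    w=ray(c,uv,z)[:,:2]-O; return np.c_[w@ex,w@ey]*1000
def line(c,rows,cols=range(230,272,2)):
    g=c["img"].astype(float).mean(2); out=[]
    for col in cols:
        s=g[rows[0]:rows[1],col]
        k=np.argmax(s); 
        print(col,s.astype(int))
E
python3 - <<'E'
from h import *
c=eyes.read_camera("side"); line(c,(222,242),range(230,276,4))
E
```

```text
230 [ 64  67  57  60  57  54  68  81  71  54  55  53  55  68  87 104 116 119
 115 116]
234 [ 92  94  92  85  84  82  95 115 112  76  55  54  56  62  74  81  93 107
 110 112]
238 [ 85  96  97  86  73  70  91 130 149  98  52  54  48  53  69  81 101 122
 124 118]
242 [ 86  97 106  98  89 102 111 120 133  94  60  48  55  55  66  86 107 128
 133 126]
246 [ 74  85 101  96  85  89  88  90 110 102  71  54  52  58  63  80  89  92
 103 117]
250 [126 127 114 118 142 151 120 104 120 132  87  53  55  53  66 110 138 124
 103 113]
254 [122 111 108 117 124 125 100  95 123 141 100  57  56  51  53  69  91 106
 121 124]
258 [ 66  67  85  99  95  71  67  73  90 113  95  66  52  53  55  60  68  78
 100 113]
262 [ 78  79  90 107 106  89  83  75  86 116 126  82  57  52  55  58  74  85
  84  82]
266 [ 82  84  90 104 108  94  85  77  76  82  94  72  57  55  56  58  67  81
  85  97]
270 [60 64 63 66 65 65 59 57 62 66 74 71 62 57 55 57 62 79 94 98]
274 [ 59  54  56  59  64  65  60  61  59  66  68  78  74  74  77  82  86 104
 114 124]
```

```bash
python3 - <<'E'
from h import *
c=eyes.read_camera("side")
print(st(c,[[238,229.6],[254,230.8],[262,231.5]],.074).round(1))
s=status.observe();w=s["tool_pos"][:2]-O;print(w@ex*1000,w@ey*1000,s["contact_force"])
E
```

```text
[[ 98.8 -32.7]
 [ 98.8  13.3]
 [ 99.1  36.3]]
80.40755328825935 8.200466322166978 [ 2.52366289 -2.77995631  1.69040263]
```

>>> jog_arm --series '[[1,[0.004,0,0],[0,0,0]],[1,[0.008,0,0],[0,0,0]],[1,[0.012,0,0],[0,0,0]],[1,[0.016,0,0],[0,0,0]],[1,[0.02,0,0],[0,0,0]],[1,[0.023,0,0],[0,0,0]],[1,[0.025,0,0],[0,0,0]],[1,[0.026,0,0],[0,0,0]],[1,[0.026,0,0],[0,0,0]],[1,[0.026,0,0],[0,0,0]]]'

```text
time: 5.07
tool_pos: [0.5441, 0.0587, 0.0296]
tool_rot: [-3.142, 0.0, 1.622]
contact_force: [3.0, -3.7, 1.0]
opening: 0.0922
```

```bash
python3 - <<'E'
from h import *
c=snap('side4',roi=(200,205,290,275),f=8); line(c,(228,252),range(226,276,4))
s=status.observe();w=s["tool_pos"][:2]-O;print(w@ex*1000,w@ey*1000,s["contact_force"],s["tool_pos"])
E
```

```text
226 [ 66  66  63  63  58  58  59  58  60  59  57  58  56  58  59  78  98 115
 117 115 114 113 114 113]
230 [ 64  66  68  66  63  62  62  94 112  87  59  52  53  52  67  87 105 119
 118 118 117 115 114 114]
234 [ 73  85 103 103  88  93  98 101 126 127  86  54  51  55  63  78  86  92
 107 117 112 114 119 122]
238 [ 88  93 105 111 106 113 116 107 123 142  94  54  54  52  61  70  88 104
 125 125 117 117 123 120]
242 [ 88  85  95 102  96  99 114 118 120 132  93  57  50  52  56  68  90 111
 129 135 129 117 124 127]
246 [ 87  89  91  98  99  90  91  88 100 115 106  69  52  53  52  65  97 113
  99 100 115 114 116 116]
250 [129 135 123 108 103 102 100 105 102 119 133  88  57  50  55  64 108 138
 132 117 115 114 114 116]
254 [ 90  90  87  97 104  95  99 110 104 119 134  92  54  52  51  56  67  84
 104 120 123 114 113 116]
258 [ 65  68  69  83  97  96  77  74  76  93 113 103  69  52  52  57  63  78
 101 121 124 120 113 114]
262 [ 73  83  86  95 107 104  87  81  76  87 114 130  85  57  56  51  59  67
  82  96 113 113 113 113]
266 [ 69  82  84  79  86  93  88  80  74  70  74  84  66  57  54  52  58  72
  83  86  98 111 114 117]
270 [ 59  61  64  62  65  68  61  60  59  59  58  57  62  59  58  60  57  62
  84 105 114 115 110 111]
274 [ 67  62  57  59  60  66  64  59  60  62  79 103 106 111 109 112 116 119
 122 124 124 117 112 116]
106.2808118958543 8.185187481557055 [ 2.26162807 -4.11850615  0.94939193] [0.54409838 0.05871633 0.02956543]
```

View pics/side4.png

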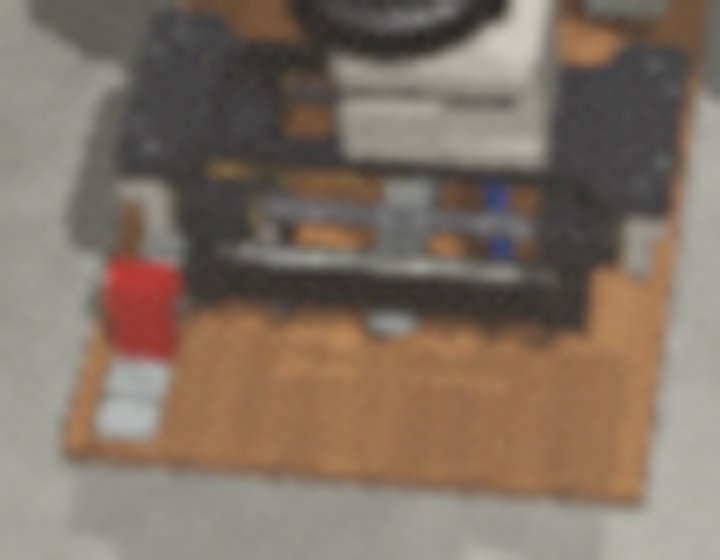

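```bash
python3 - <<'E'
from h import *
c=eyes.read_camera("side")
def fit(c,guess):
    g=c["img"].astype(float).mean(2); L=[]
    for col,r in guess:
        p=g[r-1:r+2,col]; d=(p[0]-p[2])/(2*(p[0]-2*p[1]+p[2])); L.append(st(c,[[col,r+d]],.074)[0])
    L=np.array(L); print(L.round(1).tolist(), np.median(L[:,0]))
fit(c,[(238,237),(242,237),(246,237),(250,238),(254,238),(258,238),(262,239)])
o=dict(c); o["img"]=cv2.imread("pics/side0.png")
fit(o,[(236,222),(240,223),(244,223),(248,223),(256,224),(260,224),(264,225),(268,225)])
o["img"]=cv2.imread("pics/side3_raw.png")
fit(o,[(238,230),(242,230),(246,230),(250,231),(254,231),(258,231),(262,232)])
for im in ("side0","side4_raw"):
    b=cv2.imread(f"pics/{im}.png").astype(int); print(im); print(b[234:252,[212,214,216,218,220,221,222,223,224],2]); 
E
```

```text
[[125.1, -28.2], [123.8, -17.0], [124.1, -5.6], [125.2, 5.9], [124.2, 17.0], [124.4, 28.4], [125.4, 39.8]] 124.40790150753375
[[71.5, -43.2], [72.3, -31.4], [71.2, -19.9], [71.2, -8.2], [71.9, 15.2], [71.1, 26.7], [73.1, 38.6], [72.3, 50.1]] 71.70576699109371
[[99.5, -32.6], [98.1, -21.3], [99.4, -9.6], [99.6, 2.0], [98.8, 13.3], [98.5, 24.8], [100.1, 36.4]] 99.38553986558121
side0
[[151 149 155 176 185 185 185 180 171]
 [150 155 157 181 185 183 185 186 173]
 [148 151 158 175 176 176 180 181 169]
 [149 158 167 177 187 187 185 181 171]
 [145 177 187 187 191 191 178 170 163]
 [144 188 191 191 188 182 172 159 153]
 [131 178 183 185 176 170 167 156 146]
 [122 155 163 167 157 151 157 157 148]
 [116 144 149 151 141 141 153 155 150]
 [111 143 145 148 140 137 144 148 149]
 [113 137 143 144 139 133 137 147 152]
 [126 127 141 143 141 134 139 155 164]
 [136 128 143 145 141 134 140 160 166]
 [142 130 142 142 141 133 142 160 167]
 [152 138 141 140 138 137 149 165 168]
 [155 148 141 144 141 138 154 163 167]
 [153 149 148 156 147 148 160 166 169]
 [151 153 155 158 160 160 164 165 168]]
side4_raw
[[105 107 108 129 136 123 102  72  64]
 [110 109 107 127 130 129 113  83  62]
 [117 110 115 125 125 122 102  77  64]
 [136 140 143 145 151 139 110  78  63]
 [146 169 172 173 174 153 110  74  66]
 [149 182 177 178 174 154 117  74  60]
 [138 173 176 178 170 159 126  82  63]
 [124 161 166 170 160 145 120  85  64]
 [123 154 158 158 149 135 113  91  75]
 [116 152 154 158 147 129 112 100  93]
 [119 142 153 152 146 131 114 114 118]
 [132 134 150 152 147 137 127 130 141]
 [143 132 150 152 149 139 135 145 151]
 [151 136 150 149 148 136 135 149 155]
 [158 142 149 152 147 140 142 152 155]
 [161 151 150 154 146 144 148 152 154]
 [161 157 158 167 154 150 150 152 155]
 [156 160 163 168 163 154 154 153 156]]
```

```bash
python3 - <<'E'
from h import *
c=eyes.read_camera("side")
s=cv2.imread("pics/side0.png").astype(int).mean(2).astype(int)
print("cols269-276\n",s[216:236,269:277])
b=cv2.imread("pics/side4_raw.png").astype(int).mean(2).astype(int)
print("s4\n",b[230:250,268:276])
def edge(col,r0,r1,img):
    p=img[r0:r1,col].astype(float); A=p[:2].mean();B=p[-2:].mean(); return r0-.5+((p-B)/(A-B)).sum()
for col in (270,271,272): 
    e=edge(col,218,228,s); print(col,e,st(c,[[col,e]],.074))
print("blk bottom",st(c,[[216,249.3]],.016),"top outer",st(c,[[216,241.1]],.06),"inner",st(c,[[216,237.0]],.06))
z=c["range_z"]; print(np.round(z[232:252,[214,216,218,240,250]],4))
E
```

```text
cols269-276
 [[113 114 116 117 122 116 116 116]
 [114 114 120 119 120 116 117 121]
 [113 113 118 120 119 117 121 118]
 [114 116 119 121 116 118 117 119]
 [115 117 120 120 119 118 114 120]
 [115 116 122 120 119 115 119 121]
 [112 113 116 112 108 108 113 119]
 [109 109 103  91  83  86  95 113]
 [130 122 103  78  63  65  82 104]
 [147 136 115  82  65  61  76 106]
 [ 99  95  85  66  64  62  69 102]
 [ 58  64  62  60  61  57  69 101]
 [ 56  54  57  57  61  56  70 102]
 [ 55  55  58  59  52  59  73  99]
 [ 55  60  57  57  57  58  74 104]
 [ 68  65  62  60  61  67  84 107]
 [ 80  80  76  82  83  87  97 115]
 [ 86  88  95 109 109 109 115 120]
 [100 101 110 119 119 121 119 120]
 [117 117 120 119 123 123 122 122]]
s4
 [[ 66  63  64  61  56  53  57  61]
 [ 65  64  62  63  61  59  59  58]
 [ 64  64  65  66  61  61  60  61]
 [ 69  69  68  69  62  64  66  66]
 [ 66  67  61  69  71  64  64  67]
 [ 63  61  60  63  65  61  59  67]
 [ 61  62  59  62  60  61  60  59]
 [ 61  61  59  61  60  63  62  65]
 [ 72  64  58  55  58  63  79  90]
 [ 83  73  57  59  58  73 103 117]
 [ 76  73  62  62  63  74 106 12
[... 648 characters left out ...]
 1.3733 1.2416]
 [1.365  1.3684 1.2527 1.3694 1.3002]
 [1.3693 1.3686 1.2537 1.3599 1.3029]
 [1.3685 1.3599 1.3549 1.2772 1.2966]
 [1.3606 1.36   1.355  1.2827 1.278 ]
 [1.2976 1.2955 1.2946 1.2747 1.2778]
 [1.2903 1.2941 1.2927 1.2743 1.2761]
 [1.2899 1.2915 1.2877 1.2749 1.2698]
 [1.2885 1.2923 1.2893 1.2813 1.2713]
 [1.2976 1.2907 1.2948 1.2804 1.2753]
 [1.2935 1.2918 1.2972 1.2874 1.2781]
 [1.2987 1.3003 1.3009 1.3455 1.2794]
 [1.3041 1.3066 1.3014 1.3401 1.3   ]
 [1.3072 1.3079 1.3073 1.3363 1.3014]
 [1.3063 1.3064 1.3056 1.3319 1.3277]
 [1.3117 1.3123 1.3109 1.3321 1.3302]
 [1.3207 1.3119 1.3173 1.3255 1.3316]
 [1.3227 1.3206 1.3205 1.3217 1.3264]
 [1.313  1.3187 1.3223 1.3251 1.3255]]
```

```bash
python3 - <<'E'
from h import *
c=eyes.read_camera("side")
print("side0 cap inner top (expect 66)",st(c,[[273,222.7],[274,222.75]],.074))
print("side0 cap outer bottom (expect 82)",st(c,[[272,232.3],[273,232.3]],.054))
print("side4 cap outer bottom (leg+8)",st(c,[[270,246.2],[271,246.1]],.054))
t=dict(eyes.read_camera("top")); 
print("top tip",st(t,[[246.9,167]],.058),"top inner/outer",st(t,[[244.4,162.5],[248.76,162.5]],.06))
E
```

```text
side0 cap inner top (expect 66) [[62.93658125 63.44939518]
 [62.8471775  66.34107126]]
side0 cap outer bottom (expect 82) [[82.37474871 62.40567401]
 [82.0920197  65.27761436]]
side4 cap outer bottom (leg+8) [[133.79932075  62.81250928]
 [133.16616817  65.56436573]]
top tip [[126.1328634  -75.19751423]] top inner/outer [[133.29865537 -90.00447801]
 [119.15946946 -89.17204543]]
```

>>> jog_arm --series '[[1,[0.001,0,0],[0,0,0]],[1,[0.002,0,0],[0,0,0]],[1,[0.002,0,0],[0,0,0]],[1,[0.002,0,0],[0,0,0]]]'

```text
time: 5.65
tool_pos: [0.544, 0.0607, 0.0295]
tool_rot: [-3.141, 0.0, 1.622]
contact_force: [3.9, -5.0, 1.2]
opening: 0.092
```

```bash
python3 - <<'E'
from h import *
c=snap('top5',n="top",roi=(220,135,320,225),f=7)
c=snap('side5',roi=(205,220,285,260),f=9)
def fit(c,guess):
    g=c["img"].astype(float).mean(2); L=[]
    for col,r in guess:
        r=r-2+np.argmax(g[r-2:r+3,col]); p=g[r-1:r+2,col]; d=(p[0]-p[2])/(2*(p[0]-2*p[1]+p[2])); L.append(st(c,[[col,r+d]],.074)[0])
    L=np.array(L); print(L.round(1).tolist(), np.median(L[:,0]))
fit(c,[(238,238),(242,238),(246,238),(250,238),(254,239),(258,239),(262,240)])
s=status.observe();w=s["tool_pos"][:2]-O;print(w@ex*1000,w@ey*1000,s["contact_force"],s["tool_pos"])
E
```

```text
[[125.6, -28.1], [127.0, -16.5], [126.5, -5.3], [125.0, 5.8], [127.6, 17.5], [126.8, 28.7], [126.0, 39.9]] 126.52596046562704
108.28404428721933 8.17851983120577 [ 3.32554632 -3.66868576  0.65331402] [0.54400086 0.06071729 0.02957949]
```

View pics/top5.png

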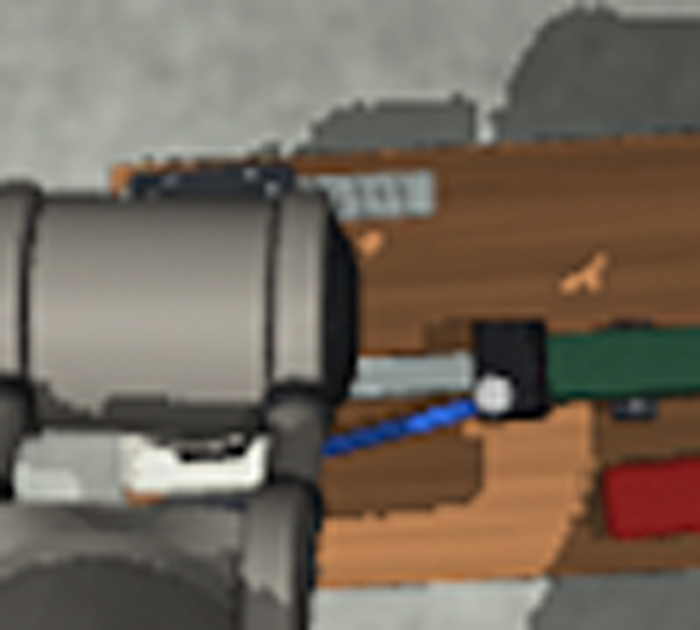

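View pics/side5.png

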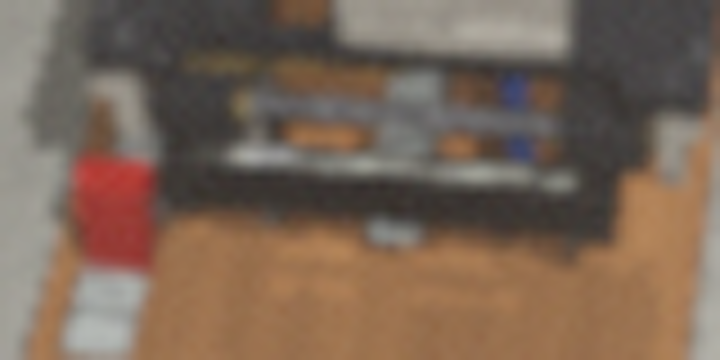

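>>> jog_arm --series '[[0.7,[0,0.001,0],[0,0,0]],[0.4,[0,0.002,0],[0,0,0]],[0.2,[0,0.003,0],[0,0,0]],[0.1,[0,0.0035,0],[0,0,0]],[0.0,[0,0.0035,0],[0,0,0]],[0.0,[0,0.0035,0],[0,0,0]],[0.0,[0,0.0035,0],[0,0,0]]]' --squeeze 15

```text
time: 6.33
tool_pos: [0.5468, 0.0611, 0.0294]
tool_rot: [-3.14, 0.0, 1.622]
contact_force: [-2.3, -4.4, -0.5]
opening: 0.0501
```

```bash
python3 - <<'E'
from h import *
c=snap('side6',roi=(205,210,285,260),f=9)
s=status.observe();w=s["tool_pos"][:2]-O;print(w@ex*1000,w@ey*1000,s["contact_force"],s["opening"])
E
```

```text
108.49521696554676 5.202273540155195 [-1.86639516 -3.94245067 -1.48431092] 0.04794104822574338
```

View pics/side6.png

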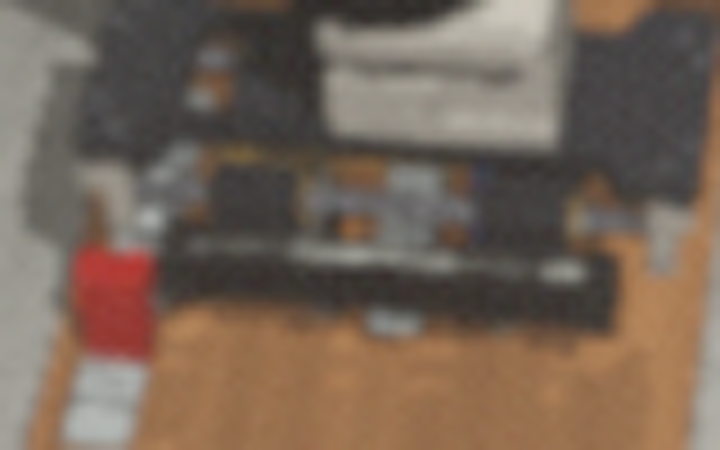

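>>> jog_arm --series '[[-0.15,[0,0.0005,0],[0,0,0]],[-0.3,[0,0.0005,0],[0,0,0]],[-0.4,[0,0.0005,0],[0,0,0]],[-0.4,[0,0.0005,0],[0,0,0]],[-0.4,[0,0.0005,0],[0,0,0]]]'

```text
time: 6.8
tool_pos: [0.548, 0.0612, 0.0297]
tool_rot: [3.142, 0.0, 1.622]
contact_force: [-1.5, -4.6, 0.4]
opening: 0.0278
```

>>> jog_arm --series '[[-0.6,[0,0,0],[0,0,0]],[-0.8,[0,0,0],[0,0,0]],[-1,[0,0,0],[0,0,0]],[-1,[0,0,0],[0,0,0]],[-1,[0,0,0],[0,0,0]],[-1,[0,0,0],[0,0,0]]]'

```text
time: 7.3
tool_pos: [0.5476, 0.0611, 0.0297]
tool_rot: [-3.141, 0.0, 1.622]
contact_force: [-2.7, -5.0, 0.5]
opening: 0.0243
```

```bash
python3 - <<'E'
from h import *
snap('top7',n="top",roi=(220,135,320,225),f=7)
c=snap('side7',roi=(205,210,285,260),f=9)
def fit(c,guess):
    g=c["img"].astype(float).mean(2); L=[]
    for col,r in guess:
        r=r-2+np.argmax(g[r-2:r+3,col]); p=g[r-1:r+2,col]; d=(p[0]-p[2])/(2*(p[0]-2*p[1]+p[2])); L.append(st(c,[[col,r+d]],.074)[0])
    L=np.array(L); print(L.round(1).tolist(), np.median(L[:,0]))
fit(c,[(238,238),(242,238),(246,238),(250,238),(254,239),(258,239),(262,240)])
s=status.observe();w=s["tool_pos"][:2]-O;print(w@ex*1000,w@ey*1000,s["contact_force"],s["opening"],s["time"])
E
```

```text
[[128.6, -27.6], [127.5, -16.4], [126.6, -5.2], [126.3, 6.0], [127.9, 17.6], [127.5, 28.8], [126.4, 39.9]] 127.47448291556532
108.50482752449645 4.562472897894075 [-1.91774857 -5.01862445 -0.55393654] 0.024210878418747497 7.4
```

View pics/side7.png

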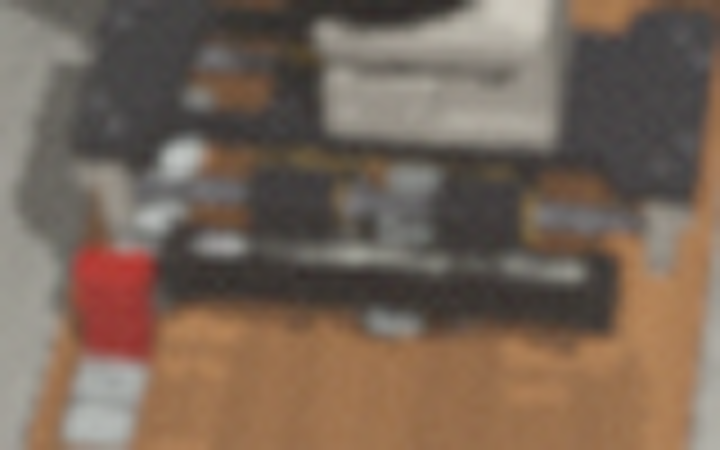

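View pics/top7.png

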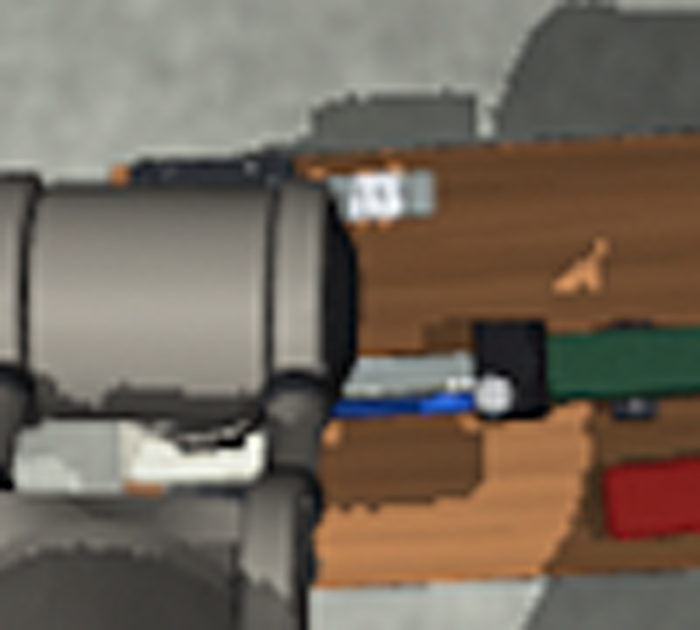

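>>> jog_arm --series '[[-1,[0,0,0],[0,0,0]],[-1,[0,0,0],[0,0,0]],[-1,[0,0,0],[0,0,0]],[-1,[0,0,0],[0,0,0]],[-1,[0,0,0],[0,0,0]],[-1,[0,0,0],[0,0,0]]]' --squeeze 20

```text
time: 7.9
tool_pos: [0.5477, 0.0611, 0.0296]
tool_rot: [-3.141, 0.0, 1.622]
contact_force: [-2.1, -4.4, 0.6]
opening: 0.0239
```

```bash
python3 - <<'E'
from h import *
from cell import job
s=status.observe();w=s["tool_pos"][:2]-O;print(w@ex*1000,w@ey*1000,s["contact_force"],s["opening"],s["time"])
print(job.hand_in())
E
```

```text
108.51922046577754 4.47736917719115 [-2.13937777 -4.3904852   0.59199013] 0.023883246684821734 7.9
the job is handed in; nothing more can be done
None
```

I pulled the leg out by the inner face of its T-bar, with the open fingers on either side of the bar and the lever. I then closed the gripper across leg and lever at the pointer, and handed the job in still gripping with 20 N at 7.9 s.

- **Lever:** it was still visibly open when the leg reached the pointer. After closing, the top view shows it parallel to the leg. The finger opening reads 23.9 mm against the expected 25 mm.
- **Leg position:** in the last side picture the white line is about 0.7 mm short of the pointer. The views disagree, though: once each is calibrated on the line's starting position (74 mm), the top view puts the pointer at about 127 mm and the side view at about 129–130 mm. I estimate the leg at about 128–129.5 mm, so I trust the alignment to about 2 mm.
- **Holding:** the pull reads about 4–5 N, as expected from the spring. The tool stayed put over the last half second. The measured forces I saw stayed at 5 N or less.
- **Other objects:** the tool crossed the ledge above bottle height, and I saw no sign of contact. I didn't measure the loose objects again at the end.

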